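# Set out three films at their scanner carriers

### The job

Pick the three films out from among the empty tubs and the loupe and set each one upright in the middle of the film well of the scanner carrier whose window suits it: the tall wide roll film at the largest window, the 35 mm cassette at the middle one, the small pocket cartridge (on its underside, as it lies now) at the smallest. Work in scanning order, widest film first: roll film, then cassette, then cartridge. Set them down rather than dropping them, and leave the two tubs and the loupe where they stand.

Things in the scene. Friction and masses are not known exactly. Their poses are not given: they have to be found in the camera images.
- roll: Wide roll film (medium format): upright spool of paper-wrapped film, 64 mm tall, paper 25 mm diameter, black end flanges 28.6 mm diameter and 3 mm thick, buff band round the middle. About 45 g. The tallest film. Origin: centre of its underside; z up along its axis.
- cassette: 35 mm film cassette, upright: aluminium cylinder 25 mm diameter, 44 mm tall, black stub 11 mm diameter, 6 mm high on top. A film lip 5 mm thick, 40 mm tall, sticks out of its side along +x to 20 mm from the axis (4 mm off-centre to +y), so grip it along its y axis. About 30 g. Origin: centre of its underside; z up the cylinder's axis.
- cartridge: Small black plastic pocket-film cartridge, 69 x 21 x 26 mm: two upright barrels 21 mm diameter, 26 mm tall, centres 24 mm either side of the middle along x, joined by a straight bridge 12 mm thick (along y), 25 mm high, 29 mm of it free between the barrels; grip the bridge along y. About 30 g. Origin: centre of its underside; x along its length, z up.
- carrier_large: Fixed film carrier: flat grey-black box 210 x 112 x 29 mm. Near part: open square well, 90 x 90 mm clear, flat grey floor 26 mm above the table, rim 3 mm. Far part: black film gate, white window 56 x 56 mm (the largest), 97 mm from the well's centre along +x; bar handle at far end. Origin: on the table under the well's centre; x from well to gate, away from the robot within 17 deg. For the wide roll film.
- carrier_middle: Fixed film carrier: flat grey-black box 210 x 112 x 29 mm. Near part: open square well, 90 x 90 mm clear, flat grey floor 26 mm above the table, rim 3 mm. Far part: black film gate, white window 36 mm long and 24 mm wide (the middle one), 97 mm from the well's centre along +x; bar handle at far end. Origin: on the table under the well's centre; x from well to gate, away from the robot within 17 deg. For the 35 mm cassette.
- carrier_small: Fixed film carrier: flat grey-black box 210 x 112 x 29 mm. Near part: open square well, 90 x 90 mm clear, flat grey floor 26 mm above the table, rim 3 mm. Far part: black film gate, white window 17 mm long and 13 mm wide (the smallest), 97 mm from the well's centre along +x; bar handle at far end. Origin: on the table under the well's centre; x from well to gate, away from the robot within 17 deg. For the pocket-film cartridge.
- tub_a: Bystander: empty film tub, white plastic, 31 mm diameter, white snap lid 34 mm diameter, 51 mm tall, standing. Origin: centre of its underside.
- tub_b: Bystander: a second film tub like tub_a. Origin: centre of its underside.
- loupe: Bystander: round dark steel magnifying loupe with a glass top, 44 mm diameter, 46 mm tall, standing. Origin: centre of its underside.
Mind the look-alikes: they are no part of the job. What is shaped like the cassette but green or purple is not meant.

How it is judged:
By the outcome, as a careful person would: the job done as asked, in the order asked, and still so for the second after the job is handed in, with the robot touching nothing.
It also fails if it takes over 99 s, if anything falls off the work surface, if the arm or the gripper's body presses on something with over 40 N, if the wrist force passes 120 N, or if a joint passes its speed limit or range.

### The arm

A 6-joint arm with a two-finger parallel gripper is mounted at the origin on the work surface. World frame = base frame: x ahead of the robot, y to its left, z up, the work surface at z = 0. Lengths are in mm, angles in degrees, forces in N, time in s.
With the tool pointing down it reaches from about 350 to 850 mm from the base axis. Payload 8.1 kg.
Tool frame: the origin (TCP) lies between the finger pads; the fingertips stand 22 mm ahead of it and the grasp point (between the pads) lies 3 mm ahead of it (r.nose_length is the z of the fingertips in the tool frame, in mm); z points along the fingers, x is the direction in which the jaws open and shut, and the axes are right-handed (so a half turn about z gives the same grasp; the last joint's range is limited). The gripper opens to 85 mm and grips with 20 to 120 N. Pads are 22 mm wide; open, the fingers measure 114 mm over their backs; the gripper's body (76 mm by 85 mm) begins 54 mm behind the grasp point. The pads swing forward as they close: fully open they stand 13 mm farther back than shut.
Start: joints at [-81.612, 7.471, 85.268, -0, 87.261, -4.893], TCP at [137.858, -583.952, 220.592] pointing down, gripper open.
Joint ranges: [-169.43, 169.43], [-51.17, 129.36], [1.28, 143.12], [-76.62, 256.62], [0, 156.53], [-152.29, 152.29]. Speed limits (degrees/s): [136.94, 136.94, 159.86, 180, 180, 180].

### API

Orientations are given as [roll, pitch, yaw] about the fixed x, y, z axes, in that order (R = Rz(yaw) Ry(pitch) Rx(roll)).
In Python, from bench import r gives the robot as it stands.
- The arm moves only by the shell command python3 -m jog 'ROWS' [FORCE]. ROWS is JSON, a list of rows, each a list of 5 numbers: the shift along the tool's x, y, z in m, then the turn about the tool's z in degrees, then the opening in per cent of the stroke, from 0 (shut) to 100 (fully open). A call has 1 to 8 rows; each row is the pose to reach, as a shift and turn from the pose measured when the call began, along the tool's axes at that moment; what a row does not reach only later rows make up. A row lasts 1/10 s, in which the tool goes at most 50 mm and 8.59 degrees, less where a joint would pass 70% of its speed; a pose out of reach is approached as far as the arm can. A call with a gripper value outside its range is refused whole. The fingers move at their own pace and stop on an object; FORCE is the grip in N (left out, the last holds). Time passes only in rows, so rows that repeat a pose let the fingers close. It gives the time, the measured TCP pose, the force and the opening at its end, in the units of the state.
- r.sense(): the state, without advancing time (a new reading comes with each control period).
- r.snapshot(name): name is "scene" or "top" or "wrist"; returns a dict with "image" (420x560x3 uint8, red, green, blue), "K" (3x3 intrinsics, pixels), "T" (4x4, takes a point from camera to world coordinates); the wrist camera has in their place "tool_from_camera" (4x4, takes a point from camera to tool coordinates, whose origin is the TCP and whose axes are the tool frame's). Camera axes: x right, y down, z forward; pixel columns grow to the right and rows downward; lengths in mm; the calibration is good to about 2 mm. A picture is of the moment at which its call begins: read the wrist's pose just before it. There is no depth.
- r.hand_in(): hands the job in, once; it reports no verdict.
Trained networks look in a picture, given as the dict that the camera call returned (one of the last four; its "shot" number tells which), for a name from the list of things; names that differ only in an ending like _2 or _b are one class to them, and where a whole thing is asked for, a point or a joint stands for the part that bears it (a point fixed in the world has none). Each returns a list of dicts, best first, with "conf" (0 to 1); they miss things now and then, are a little off and sometimes report something else, mostly with a low value. They report only what shows in the picture. A call takes as long as a camera call. They do not tell look-alikes from the thing itself.
- r.search_frame(picture, label): "bbox" ([left, top, right, bottom] in pixels, round what is visible of it).
- r.pinpoint(picture, label): "uv" ([column, row] in pixels: a listed point, or the origin of a listed thing).
The state is a dict: "time": time; "joint_pos": joint angles; "qd": joint speeds; "joint_efforts": joint torques, N m; "tool_pos": TCP position; "tcp_rot": TCP orientation; "ft_force": force on the tool from outside, world axes, zero at the start; "wrist_torque": the same for the moment, N m; "finger_gap": finger opening in mm.
Only numpy, scipy, OpenCV 4.12 (cv2) and the standard library are available. Lean on these libraries where they do the work, as an engineer would, in place of code of your own. Each camera call takes 0.05 s, during which the arm holds its last target. There are 200 camera calls.

## Working session

There is one attempt and no reset: what is moved stays moved. The work goes in short steps, Python scripts to look and compute and a shell command to move; the robot and the scene stay as the last step left them, time stands still between calls to the robot, and variables do not carry over. Pictures are saved under pics/ and viewed, about 12 in all and at most 16, crops included, and the job is handed in when it is done.

```bash
ls; mkdir -p pics; cat > h.py <<'E'
import numpy as np, cv2
from bench import r
from scipy.spatial.transform import Rotation as Ro
def ray(p,uv):
    K=np.array(p["K"]);T=np.array(p["T"]);d=T[:3,:3]@np.linalg.inv(K)@np.array([uv[0],uv[1],1.]);return T[:3,3],d
def at(p,uv,z):
    o,d=ray(p,uv);return o+d*(z-o[2])/d[2]
def proj(p,X):
    K=np.array(p["K"]);T=np.array(p["T"]);c=T[:3,:3].T@(np.array(X,float)-T[:3,3]);q=K@c;return q[:2]/q[2]
def wrist():
    s=r.sense();p=r.snapshot("wrist");M=np.eye(4);M[:3,:3]=Ro.from_euler('xyz',s["tcp_rot"],degrees=True).as_matrix();M[:3,3]=s["tool_pos"]
    p["T"]=M@np.array(p["tool_from_camera"]);return p
def save(p,n,crop=None,f=1):
    im=p["image"][:,:,::-1]
    if crop: im=im[crop[1]:crop[3],crop[0]:crop[2]]
    cv2.imwrite("pics/"+n,cv2.resize(im,None,fx=f,fy=f,interpolation=cv2.INTER_CUBIC))
def to_tool(xyz,yaw=None):
    s=r.sense();R=Ro.from_euler('xyz',s["tcp_rot"],degrees=True).as_matrix()
    return R.T@(np.array(xyz)-np.array(s["tool_pos"]))
E
python3 - <<'E'
from h import *
s=r.sense();print(s)
for n in ["scene","top"]:
    p=r.snapshot(n);save(p,n+".png",f=1.4);print(n,np.round(p["T"],3).tolist(),p["shot"])
    for l in "roll cassette cartridge carrier_large carrier_middle carrier_small tub_a loupe".split():
        print(l,[(np.round(d["uv"],1).tolist(),round(d["conf"],2),np.round(at(p,d["uv"],26 if 0 else 0)[:2]).tolist()) for d in r.pinpoint(p,l)], [(np.round(d["bbox"]).tolist(),round(d["conf"],2)) for d in r.search_frame(p,l)])
E
```

```text
pics
{'time': 0.0, 'joint_pos': array([-8.16134390e+01,  7.51493856e+00,  8.53309231e+01,  5.85754496e-04,
        8.72618915e+01, -4.89219601e+00]), 'qd': array([-0.02625949,  0.0413008 , -0.04457553, -0.01182442,  0.02479888,
       -0.06835002]), 'joint_efforts': array([-3.30613846e-03, -5.69417632e+01, -5.00554132e+01, -2.76663895e-04,
        1.50699634e-02, -1.31412355e-05]), 'tool_pos': array([ 137.76222554, -583.37103231,  219.53047178]), 'tcp_rot': array([-1.79990228e+02,  1.07310786e-01, -7.67212624e+01]), 'ft_force': array([ 0.30228106,  0.11094584, -1.12150885]), 'wrist_torque': array([ 0.00043903,  0.02588208, -0.01956855]), 'finger_gap': 85.17796044674388}
scene [[-0.69, 0.635, -0.347, 858.062], [0.724, 0.613, -0.316, 296.548], [0.012, -0.469, -0.883, 907.379], [0.0, 0.0, 0.0, 1.0]] 1
roll [([292.9, 187.1], 0.65, [447.0, -39.0])] [([290.0, 167.0, 303.0, 196.0], 0.75), ([373.0, 252.0, 393.0, 289.0], 0.25)]
cassette [([207.9, 129.2], 0.76, [472.0, -304.0]), ([234.7, 101.7], 0.7, [365.0, -320.0]), ([268.5, 121.5], 0.65, [350.0, -213.0]), ([232.9, 137.0], 0.63, [445.0, -242
[... 1393 characters left out ...]
)]
cartridge [([143.3, 236.8], 0.68, [465.0, 237.0]), ([345.8, 249.3], 0.23, [451.0, -153.0])] [([131.0, 220.0, 153.0, 252.0], 0.64)]
carrier_large [([265.9, 151.2], 0.61, [640.0, 6.0])] [([230.0, 56.0, 300.0, 182.0], 0.79), ([171.0, 231.0, 194.0, 250.0], 0.72)]
carrier_middle [([404.6, 171.4], 0.72, [607.0, -267.0])] [([370.0, 75.0, 438.0, 200.0], 0.93)]
carrier_small [([142.7, 149.3], 0.56, [637.0, 248.0])] [([106.0, 48.0, 190.0, 185.0], 0.72)]
tub_a [([347.2, 244.8], 0.78, [460.0, -156.0]), ([243.6, 249.1], 0.77, [446.0, 43.0])] [([339.0, 238.0, 358.0, 255.0], 0.54), ([234.0, 238.0, 251.0, 252.0], 0.53)]
loupe [([184.7, 243.1], 0.77, [455.0, 157.0])] [([170.0, 229.0, 192.0, 251.0], 0.95)]
```

View pics/top.png

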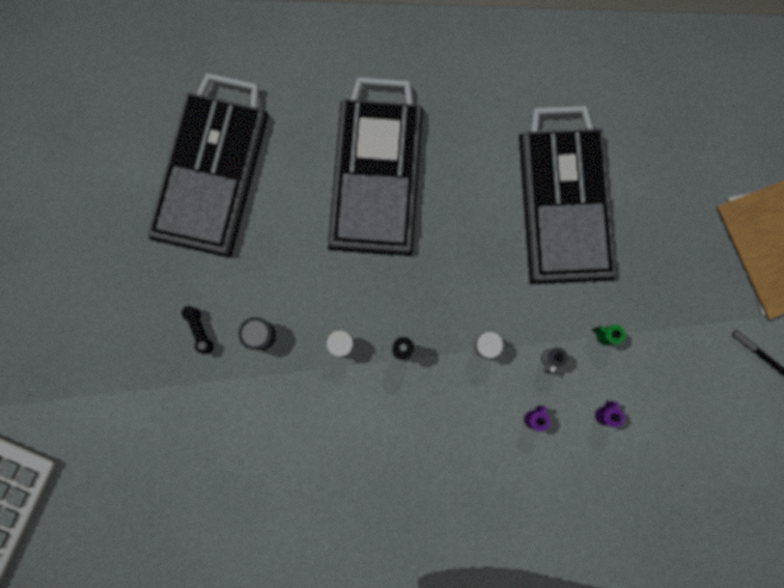

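```bash
python3 - <<'E'
from h import *
p=r.snapshot("scene");a=p["image"][75:150,185:310,::-1]
q=r.snapshot("top");b=q["image"][215:325,360:460,::-1]
a=cv2.resize(a,(600,360),interpolation=2);b=cv2.resize(b,(545,600),interpolation=2)
c=np.zeros((600,1145,3),np.uint8);c[:360,:600]=a;c[:,600:]=b
cv2.imwrite("pics/cand.png",cv2.resize(c,(800,419)))
E
```

```text
(no output)
```

View pics/cand.png

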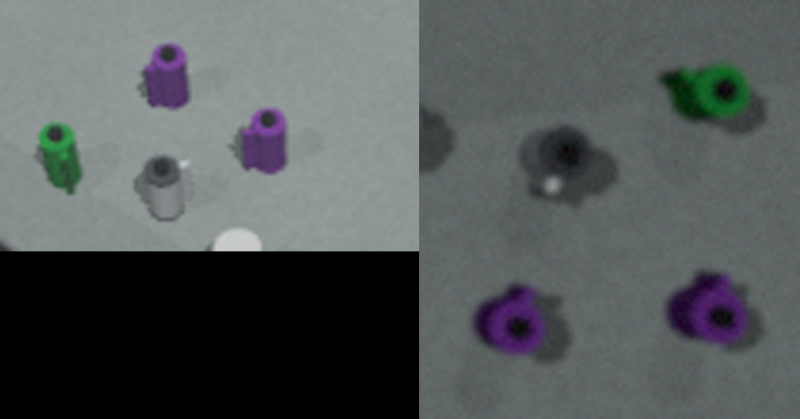

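The top picture (at 1.4x) shows:
- **Carriers:** small (195,205), large (372,208), middle (572,238).
- **Films and bystanders:** roll (402,348), cartridge (197,330), loupe (257,333), tubs (340,343) and (490,345).
- **Cassette candidates:** grey (555,362), green (612,335), purple (540,419) and (612,415). The crop shows only the grey one has the plain aluminium body, so that is the one meant.

First I move toward the roll.

```bash
python3 -m jog '[[-0.27,-0.25,0,-60,100],[-0.27,-0.25,0,-60,100],[-0.27,-0.25,0,-60,100],[-0.27,-0.25,0,-60,100],[-0.27,-0.25,0,-60,100],[-0.27,-0.25,0,-60,100],[-0.27,-0.25,0,-60,100],[-0.27,-0.25,0,-60,100]]' 40
cat >> h.py <<'E'
def plan(xyz,yaw):
    s=r.sense();d=to_tool(xyz)/1000;cy=s["tcp_rot"][2];t=-((yaw-cy+90)%180-90)
    print("tcp",np.round(s["tool_pos"],1),"rot",np.round(s["tcp_rot"],1),"j6",round(s["joint_pos"][5],1),"gap",round(s["finger_gap"],1),"t",s["time"]);print("shift",np.round(d,4),"turn",round(t,1),"len",round(np.linalg.norm(d),3))
E
python3 -c "
from h import *
plan([448,-41,220],0)"
```

```text
time: 2.6
tool_pos: [320.7, -260.5, 220.9]
tcp_rot: [-180.0, -0.1, -16.2]
ft_force: [-0.3, 0.5, 0.4]
finger_gap: 85.5
tcp [ 320.7 -260.5  220.9] rot [-1.80e+02 -1.00e-01 -1.62e+01] j6 -30.0 gap 85.5 t 2.6
shift [ 0.0609 -0.2463  0.0011] turn -16.2 len 0.254
```

```bash
python3 -m jog '[[0.06,-0.246,0,-16,100],[0.06,-0.246,0,-16,100],[0.06,-0.246,0,-16,100],[0.06,-0.246,0,-16,100],[0.06,-0.246,0,-16,100],[0.06,-0.246,0,-16,100],[0.06,-0.246,0,-16,100],[0.06,-0.246,0,-16,100]]' 40
python3 -c "
from h import *
p=wrist();save(p,'w1.png',f=1.3);print(np.round(p['tool_from_camera'],2).tolist())
for d in r.pinpoint(p,'roll'): print(d,at(p,d['uv'],0))
for d in r.search_frame(p,'roll'): b=d['bbox'];print(d,at(p,[(b[0]+b[2])/2,(b[1]+b[3])/2],62))
"
```

```text
time: 3.4
tool_pos: [446.7, -41.7, 221.1]
tcp_rot: [180.0, -0.1, -0.2]
ft_force: [0.8, 0.9, 0.8]
finger_gap: 85.3
[[1.0, 0.0, -0.0, 0.31], [-0.0, 0.96, 0.3, -74.12], [0.0, -0.3, 0.96, -152.41], [0.0, 0.0, 0.0, 1.0]]
{'uv': [280.8, 173.9], 'conf': 0.58} [447.08075225 -36.35301283   0.        ]
```

View pics/w1.png

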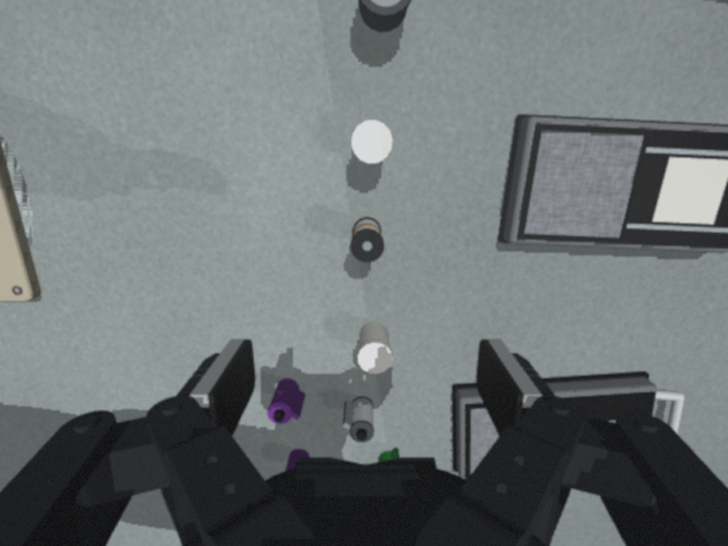

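The wrist picture (1.3x) shows the roll's top face at (367,245), with tubs on both sides at (372,141) and (375,357). The large-window well has corners at about (540,130), (643,133), (628,240) and (526,237).

```bash
python3 -c "
from h import *
p=wrist()
print('roll top',at(p,[367/1.3,245/1.3],64), 'tubs',at(p,[372/1.3,141/1.3],51),at(p,[375/1.3,358/1.3],51))
c=[at(p,[u/1.3,v/1.3],26)[:2] for u,v in [(540,130),(643,133),(628,240),(526,237)]];print(np.round(c,1).tolist(),np.mean(c,0),[np.linalg.norm(c[i]-c[i-1]) for i in range(4)])
c=[at(p,[u/1.3,v/1.3],31)[:2] for u,v in [(667,156),(731,159)]];print(c)
for q in [r.snapshot('top'),p]:
  for d in r.pinpoint(q,'carrier_large'): print(d,at(q,d['uv'],0))
  for d in r.pinpoint(q,'roll'): print(d,at(q,d['uv'],0))
q=r.snapshot('top')
for l in 'large middle small'.split():
  # grey floor segmentation
  uv=r.pinpoint(q,'carrier_'+l)[0]['uv'];print(l,at(q,uv,0))
"
```

```text
roll top [448.70710429 -41.19481948  64.        ] tubs [453.21470439  40.98524684  51.        ] [ 455.80343019 -154.52953823   51.        ]
[[597.4, 49.7], [686.1, 46.7], [691.8, -47.1], [596.5, -43.6]] [642.95053156   1.43024306] [np.float64(93.22472820611291), np.float64(88.75999640524721), np.float64(93.89251084476405), np.float64(95.36500152081611)]
[array([707.25210012,  27.67710279]), array([763.04150207,  24.83028107])]
{'uv': [265.5, 153.6], 'conf': 0.56} [635.0155762    6.70076817   0.        ]
{'uv': [436.9, 140.5], 'conf': 0.79} [641.52890022   3.52027603   0.        ]
{'uv': [280.2, 176.5], 'conf': 0.92} [446.37033086 -40.44098245   0.        ]
large [641.34365287   3.7272629    0.        ]
middle [467.19400972 239.28446189   0.        ]
small [641.88389084 247.75903737   0.        ]
```

```bash
python3 -m jog '[[0.0015,-0.0005,0.05,0,100],[0.0015,-0.0005,0.1,0,100],[0.0015,-0.0005,0.14,0,100],[0.0015,-0.0005,0.165,0,100],[0.0015,-0.0005,0.185,0,100],[0.0015,-0.0005,0.185,0,100],[0.0015,-0.0005,0.185,0,60],[0.0015,-0.0005,0.185,0,40]]' 35
python3 -m jog '[[0,0,0,0,20],[0,0,0,0,10],[0,0,0,0,10],[0,0,0,0,10],[0,0,0,0,10],[0,0,0,0,10]]' 35
python3 -c "
from h import *
plan([448.5,-41,36],0)"
```

```text
time: 4.85
tool_pos: [450.2, -40.8, 37.8]
tcp_rot: [180.0, -0.2, -0.2]
ft_force: [1.0, 0.0, -0.9]
finger_gap: 59.0
time: 5.45
tool_pos: [451.5, -41.1, 39.4]
tcp_rot: [180.0, -0.4, -0.2]
ft_force: [0.1, -0.4, 7.0]
finger_gap: 25.7
tcp [451.5 -41.1  39.4] rot [180.   -0.4  -0.2] j6 -11.5 gap 25.7 t 5.45
shift [-0.0031 -0.0001  0.0033] turn -0.2 len 0.005
```

```bash
python3 -m jog '[[0,0,-0.03,0,10],[0,0,-0.07,0,10],[0.04,-0.01,-0.09,0,10],[0.08,-0.02,-0.09,0,10],[0.12,-0.03,-0.09,0,10],[0.16,-0.04,-0.09,0,10],[0.19,-0.043,-0.09,0,10],[0.19,-0.043,-0.09,0,10]]' 35
python3 -c "
from h import *
p=wrist();save(p,'w2.png',f=1.4)
s=r.snapshot('top');save(s,'t2.png',(220,40,310,270),2.6)
for q in (p,s):
  for l in ['carrier_large','roll']:
    for d in r.pinpoint(q,l)[:2]: print(l,d,at(q,d['uv'],0 if l!='roll' else 91))
plan([642,2.5,66],0)"
```

```text
time: 6.25
tool_pos: [643.6, 1.8, 129.8]
tcp_rot: [180.0, -0.4, -0.2]
ft_force: [-1.0, -0.1, -0.4]
finger_gap: 25.6
carrier_large {'uv': [279.4, 193.4], 'conf': 0.92} [643.30242634   4.41541855   0.        ]
roll {'uv': [273.3, 227.9], 'conf': 0.76} [638.87607246   2.79302879  91.        ]
carrier_large {'uv': [268.1, 148.8], 'conf': 0.66} [644.82489564   1.85307713   0.        ]
tcp [640.4   0.9 131. ] rot [180.   -0.4  -0.3] j6 -4.2 gap 25.7 t 6.55
shift [ 0.0012 -0.0017  0.065 ] turn -0.3 len 0.065
```

View pics/w2.png

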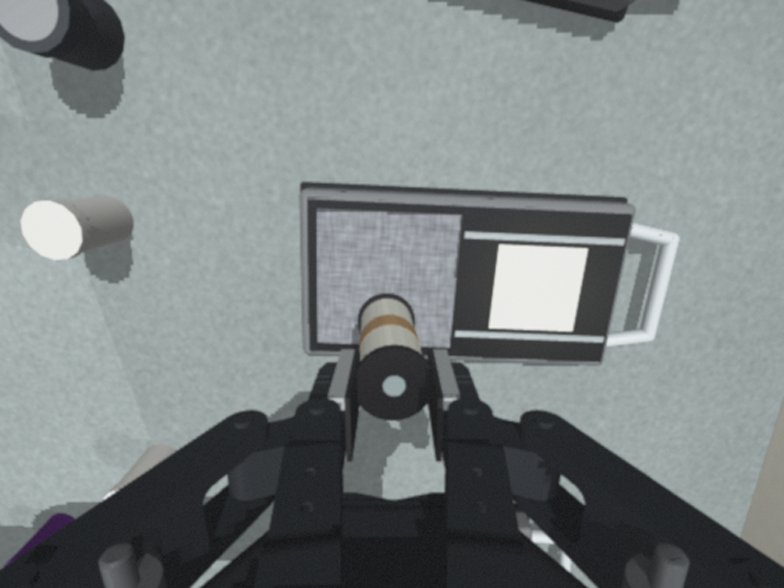

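The wrist picture (1.4x) shows the roll held upright above the large-window well. The grey floor corners are at about (317,209), (462,214), (451,349) and (316,345).

```bash
python3 -c "
from h import *
p=wrist();f=1.4
c=[at(p,[u/f,v/f],26)[:2] for u,v in [(317,209),(462,214),(451,349),(316,345)]];print(np.round(c,1).tolist(),np.mean(c,0))
c=[at(p,[u/f,v/f],29)[:2] for u,v in [(303,197),(632,210),(604,361),(305,353)]];c=np.array(c);print(np.round(c,1).tolist(),np.mean(c,0),np.linalg.norm(c[1]-c[0]),np.linalg.norm(c[3]-c[0]))
w=np.mean([at(p,[u/f,v/f],29)[:2] for u,v in [(498,245),(588,250),(574,331),(489,327)]],0);print('win',w)
plan([642,2.5,66],0)
"
```

```text
[[594.6, 49.3], [684.2, 45.8], [680.7, -45.7], [588.5, -42.0]] [636.98968781   1.82614974]
[[587.1, 56.8], [787.7, 48.0], [785.7, -54.1], [581.3, -46.5]] [685.44472009   1.01920393] 200.8005013305412 103.44352728060703
win [734.60174301  -2.54867089]
tcp [640.5   0.9 131.1] rot [180.   -0.4  -0.3] j6 -4.2 gap 25.3 t 6.6
shift [ 0.001  -0.0017  0.0651] turn -0.3 len 0.065
```

```bash
python3 -m jog '[[0,-0.001,0.02,0,10],[0,-0.001,0.035,0,10],[0,-0.001,0.048,0,10],[0,-0.001,0.055,0,10],[0,-0.001,0.059,0,10],[0,-0.001,0.062,0,10],[0,-0.001,0.062,0,10],[0,-0.001,0.062,0,10]]' 35
python3 -m jog '[[0,0,0.001,0,10],[0,0,0.002,0,10],[0,0,0.003,0,10],[0,0,0.003,0,10]]' 35
```

```text
time: 7.4
tool_pos: [641.4, 1.8, 69.7]
tcp_rot: [180.0, -0.5, -0.3]
ft_force: [0.3, -0.3, -0.9]
finger_gap: 25.8
time: 7.8
tool_pos: [641.3, 1.8, 66.6]
tcp_rot: [180.0, -0.4, -0.3]
ft_force: [-0.2, -0.3, -0.3]
finger_gap: 25.3
```

```bash
python3 -m jog '[[0,0,0.001,0,10],[0,0,0.0015,0,10],[0,0,0.0015,0,10]]' 35; python3 -m jog '[[0,0,0.001,0,10],[0,0,0.0015,0,10],[0,0,0.0015,0,10]]' 35
```

```text
time: 8.1
tool_pos: [641.6, 1.8, 65.6]
tcp_rot: [179.9, -0.5, -0.3]
ft_force: [-1.9, -0.5, 3.2]
finger_gap: 25.5
time: 8.4
tool_pos: [642.1, 1.7, 65.5]
tcp_rot: [179.9, -0.5, -0.3]
ft_force: [-4.1, -0.6, 9.9]
finger_gap: 25.2
```

```bash
python3 -m jog '[[0,0,-0.001,0,35],[0,0,-0.001,0,45],[0,0,-0.001,0,70],[0,0,-0.001,0,90],[0,0,-0.001,0,100],[0,0,-0.001,0,100],[0,0,-0.001,0,100]]' 35
python3 -m jog '[[0,0,-0.02,0,100],[0,0,-0.05,0,100],[0,0,-0.1,0,100],[0,0,-0.14,0,100],[0,0,-0.155,0,100],[0,0,-0.155,0,100]]' 35
python3 -c "
from h import *
p=wrist();save(p,'w3.png',f=1.4)
for l in ['carrier_large','roll']:
    for d in r.pinpoint(p,l)[:2]: print(l,d,at(p,d['uv'],0 if l!='roll' else 26))
plan([448,-246,220],0)"
```

```text
time: 9.1
tool_pos: [642.0, 1.7, 66.3]
tcp_rot: [179.9, -0.5, -0.3]
ft_force: [-0.2, -0.0, -0.5]
finger_gap: 85.1
time: 9.7
tool_pos: [642.5, 1.8, 225.3]
tcp_rot: [179.9, -0.9, -0.3]
ft_force: [1.1, -0.3, -0.8]
finger_gap: 85.4
carrier_large {'uv': [277.7, 174.2], 'conf': 0.94} [642.13840837   5.7034052    0.        ]
carrier_large {'uv': [151.7, 283.4], 'conf': 0.68} [ 457.99435555 -153.07745758    0.        ]
roll {'uv': [275.0, 179.2], 'conf': 0.89} [638.71323171   4.43831316  26.        ]
roll {'uv': [150.6, 282.3], 'conf': 0.63} [ 469.33301459 -135.5862967    26.        ]
tcp [639.5   2.  218.8] rot [180.   -0.3  -0.3] j6 -4.1 gap 85.5 t 9.85
shift [-0.1904  0.2489 -0.0021] turn -0.3 len 0.313
```

View pics/w3.png

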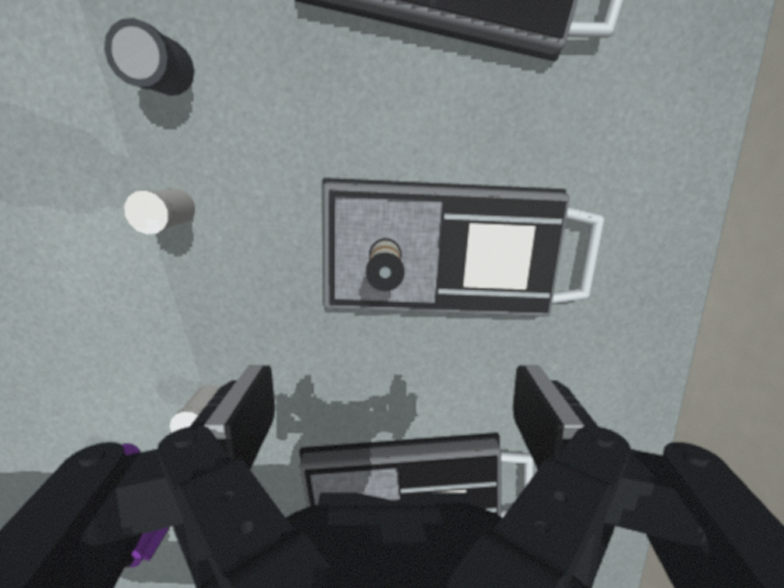

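The roll stands upright in its well: base at (385,250), well centre about (387,251). Next is the cassette.

```bash
python3 -m jog '[[-0.192,0.246,0,0,100],[-0.192,0.246,0,0,100],[-0.192,0.246,0,0,100],[-0.192,0.246,0,0,100],[-0.192,0.246,0,0,100],[-0.192,0.246,0,0,100],[-0.192,0.246,0,0,100],[-0.192,0.246,0,0,100]]' 35
python3 -m jog '[[0,0,0,0,100],[0,0,0,0,100]]' 35
python3 -c "
from h import *
p=wrist();save(p,'w4.png',(180,80,440,290),3)
for l in ['cassette','carrier_middle']:
    for d in r.pinpoint(p,l): print(l,d,at(p,d['uv'],0))
plan([448,-244,150],0)"
```

```text
time: 10.65
tool_pos: [444.4, -244.0, 215.7]
tcp_rot: [-179.9, -0.2, -0.5]
ft_force: [0.2, 0.5, -0.1]
finger_gap: 85.4
time: 10.85
tool_pos: [444.6, -242.7, 214.4]
tcp_rot: [-179.8, -0.1, -0.4]
ft_force: [-0.3, 0.2, 0.6]
finger_gap: 85.2
cassette {'uv': [211.2, 163.6], 'conf': 0.95} [ 358.27149213 -221.89250969    0.        ]
cassette {'uv': [303.5, 239.4], 'conf': 0.95} [ 475.06411654 -325.00387138    0.        ]
cassette {'uv': [220.3, 233.5], 'conf': 0.89} [ 363.28204798 -315.60489208    0.        ]
cassette {'uv': [277.4, 183.7], 'conf': 0.84} [ 440.62001408 -248.06316326    0.        ]
carrier_middle {'uv': [404.2, 197.8], 'conf': 0.87} [ 604.3968191  -267.84606857    0.        ]
tcp [ 445.  -243.   215.3] rot [-1.799e+02 -1.000e-01 -4.000e-01] j6 -34.2 gap 85.2 t 11.0
shift [0.0028 0.0011 0.0653] turn -0.4 len 0.065
```

View pics/w4.png

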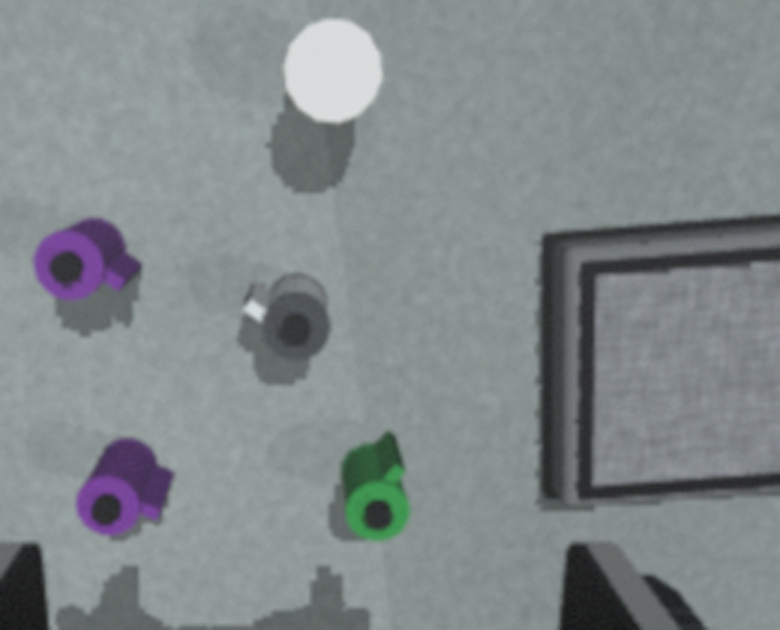

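The crop shows the grey aluminium cassette with its top at crop (296,327) and its pale lip at (256,311), pointing toward the robot and slightly left. The purple and green look-alikes stand around it.

```bash
python3 -c "
from h import *
p=wrist();g=lambda u,v,z:at(p,[180+u/3,80+v/3],z)[:2]
c=g(296,325,44);s=g(294,330,50);l=g(256,311,42);print('c',c,'stub',s,'lip',l,l-c,np.hypot(*(l-c)),np.degrees(np.arctan2(*(l-c)[::-1])))
for z in (38,40,42,44): print(z,g(256,311,z)-c)
for n,u,v in [('green',376,508),('purple1',68,265),('purple2',106,504),('tub',333,70)]: print(n,g(u,v,44 if n!='tub' else 51))
q=[at(p,[180+u/3,80+v/3],26)[:2] for u,v in [(596,272),(596,487)]];print('well near edge',q)
plan([*((c+s)/2),120],70)"
```

```text
c [ 443.17255774 -244.55179559] stub [ 442.45758802 -245.04447813] lip [ 428.12381223 -239.50686826] [-15.04874551   5.04492733] 15.871862938851244 161.46683623226096
38 [-15.26120416   4.18044535]
40 [-15.15497484   4.61268634]
42 [-15.04874551   5.04492733]
44 [-14.94251618   5.47716832]
green [ 474.67176638 -320.10040104]
purple1 [ 359.29399478 -221.30820156]
purple2 [ 366.35551351 -317.53871705]
tub [ 456.52172614 -154.50819491]
well near edge [array([ 560.44415573, -228.34718235]), array([ 568.81475831, -319.51745408])]
tcp [ 445.  -243.1  215.5] rot [-179.9   -0.2   -0.4] j6 -34.2 gap 85.3 t 11.05
shift [-0.0024  0.0018  0.0955] turn -70.4 len 0.096
```

```bash
python3 -m jog '[[-0.002,0.002,0.01,-8,100],[-0.002,0.002,0.02,-16,100],[-0.002,0.002,0.03,-24,100],[-0.002,0.002,0.04,-32,100],[-0.002,0.002,0.05,-40,100],[-0.002,0.002,0.06,-48,100],[-0.002,0.002,0.06,-56,100],[-0.002,0.002,0.06,-56,100]]' 25
python3 -m jog '[[0,0,0,0,100],[0,0,0,0,100]]' 25
python3 -c "
from h import *
p=wrist();save(p,'w5.png',(180,130,380,280),4)
for l in ['cassette']:
    for d in r.pinpoint(p,l)[:2]: print(l,d,at(p,d['uv'],0))
plan([443,-245,32],56)"
```

```text
time: 11.85
tool_pos: [443.3, -244.5, 155.1]
tcp_rot: [180.0, -0.2, 55.8]
ft_force: [0.1, 0.8, 0.1]
finger_gap: 85.7
time: 12.05
tool_pos: [443.7, -244.3, 155.5]
tcp_rot: [179.9, -0.2, 55.7]
ft_force: [-0.3, -0.2, -0.8]
finger_gap: 85.6
cassette {'uv': [280.1, 188.2], 'conf': 0.98} [ 440.94663315 -244.42436041    0.        ]
cassette {'uv': [339.2, 305.9], 'conf': 0.74} [ 603.60922504 -268.07966145    0.        ]
tcp [ 443.6 -244.4  155.4] rot [179.9  -0.2  55.7] j6 -90.5 gap 85.5 t 12.15
shift [-0.0011 -0.0003  0.1234] turn -0.3 len 0.123
```

View pics/w5.png

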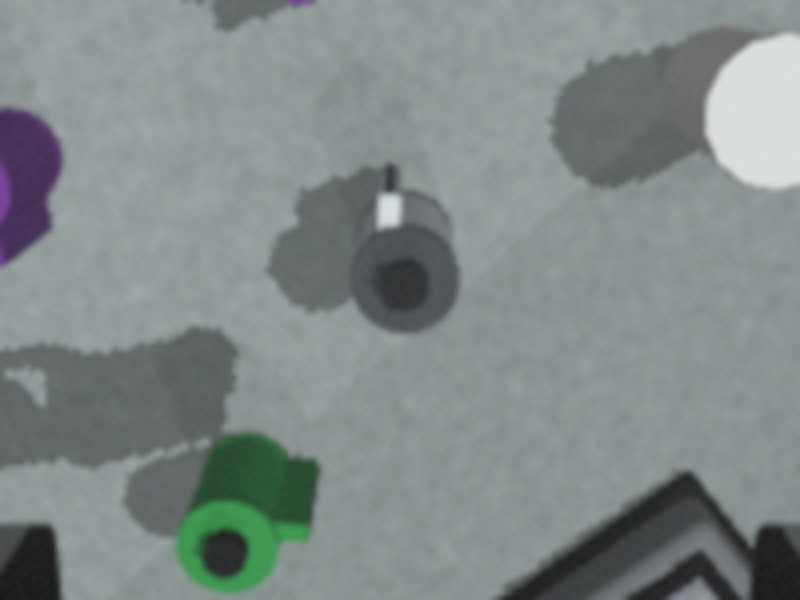

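The closer crop shows the lip pointing straight up at (390,205), square to the jaws, with the axis at (404,282). The grip along its y axis is right.

```bash
python3 -m jog '[[-0.001,0,0.04,0,100],[-0.001,0,0.075,0,100],[-0.001,0,0.1,0,100],[-0.001,0,0.115,0,100],[-0.001,0,0.121,0,100],[-0.001,0,0.121,0,100],[-0.001,0,0.121,0,60],[-0.001,0,0.121,0,40]]' 30
python3 -m jog '[[0,0,0,0,20],[0,0,0,0,10],[0,0,0,0,10],[0,0,0,0,10],[0,0,0,0,10],[0,0,0,0,10]]' 30
python3 -m jog '[[0,0,-0.03,0,10],[0,0,-0.06,0,10],[0,0,-0.09,0,10],[0,0,-0.09,0,10],[0,0,-0.09,0,10]]' 30
python3 -c "
from h import *
plan([608,-266,125],56)"
```

```text
time: 12.95
tool_pos: [444.3, -245.8, 35.9]
tcp_rot: [179.8, -0.2, 55.7]
ft_force: [0.8, 0.6, -0.2]
finger_gap: 59.1
time: 13.55
tool_pos: [444.6, -245.9, 36.2]
tcp_rot: [179.7, -0.2, 55.7]
ft_force: [0.2, -0.5, 3.6]
finger_gap: 8.9
time: 14.05
tool_pos: [444.5, -246.2, 126.7]
tcp_rot: [179.7, -0.2, 55.7]
ft_force: [0.4, -0.2, -0.8]
finger_gap: 8.9
tcp [ 444.5 -246.2  126.7] rot [179.7  -0.2  55.7] j6 -90.6 gap 8.9 t 14.05
shift [0.0758 0.1462 0.0028] turn -0.3 len 0.165
```

The 8.9 mm gap means the cassette is not in the jaws, so I look before doing anything else.

```bash
python3 -c "
from h import *
p=wrist();save(p,'w6.png',(80,60,480,360),2)
for d in r.pinpoint(p,'cassette')[:4]: print(d,at(p,d['uv'],0))
"
```

```text
{'uv': [237.0, 257.5], 'conf': 0.97} [ 472.67936806 -322.22317307    0.        ]
{'uv': [170.7, 168.5], 'conf': 0.74} [ 361.86381241 -317.99737632    0.        ]
{'uv': [251.4, 102.8], 'conf': 0.68} [ 357.52199902 -219.75525336    0.        ]
{'uv': [280.1, 226.5], 'conf': 0.67} [ 469.48012378 -265.22303936    0.        ]
```

View pics/w6.png

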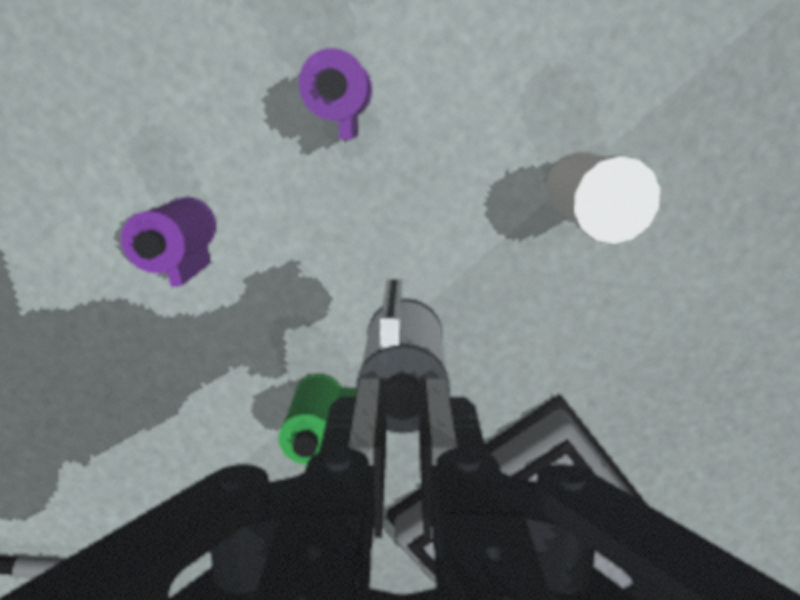

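```bash
python3 -c "
from h import *
s=r.snapshot('scene');save(s,'s6.png',(160,60,310,180),5)
p=wrist();print(p['K'].tolist() if hasattr(p['K'],'tolist') else p['K'])
for dz in (0,22,40,60,80): 
  t=np.array(r.sense()['tool_pos'])-[0,0,dz]; R=Ro.from_euler('xyz',r.sense()['tcp_rot'],degrees=True).as_matrix()
  print(dz,[(proj(p,t+R[:,0]*k)-[80,60])*2 for k in (-12.5,12.5)])
"
```

```text
[[293.58980935058594, 0.0, 280.91275889098506], [0.0, 293.58980935058594, 209.00546485605295], [0.0, 0.0, 1.0]]
0 [array([361.55782222, 389.13948619]), array([449.15270438, 389.19764652])]
22 [array([365.94119038, 358.62989592]), array([443.77955817, 358.67670548])]
40 [array([368.86200418, 338.30013372]), array([440.19933501, 338.34005808])]
60 [array([371.58376593, 319.355835  ]), array([436.86318828, 319.38983163])]
80 [array([373.87947919, 303.37696485]), array([434.04932672, 303.40632783])]
```

View pics/s6.png

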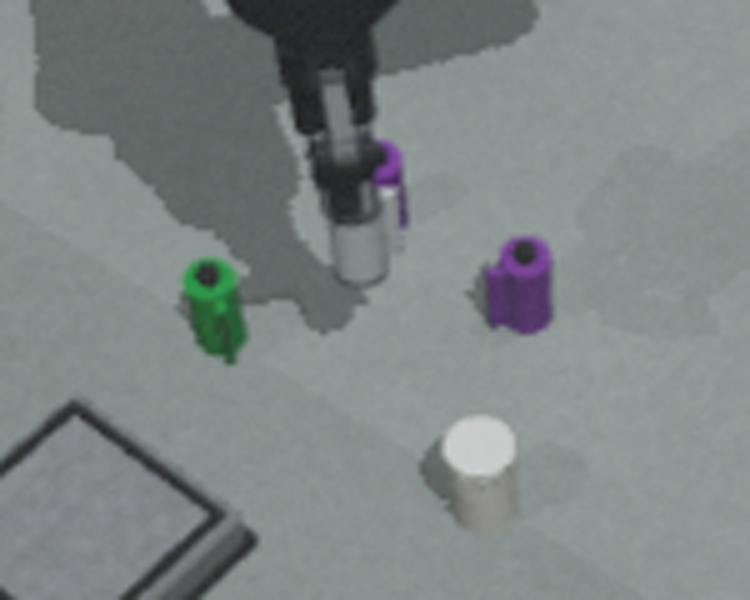

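```bash
python3 -c "
from h import *
p=wrist();im=p['image'].astype(float);im=255*(im/255)**0.5;p['image']=im.astype(np.uint8)
save(p,'w7.png',(230,180,330,300),5);print(r.sense()['finger_gap'],p['image'].shape)
"
```

```text
8.549591703105456 (420, 560, 3)
```

View pics/w7.png

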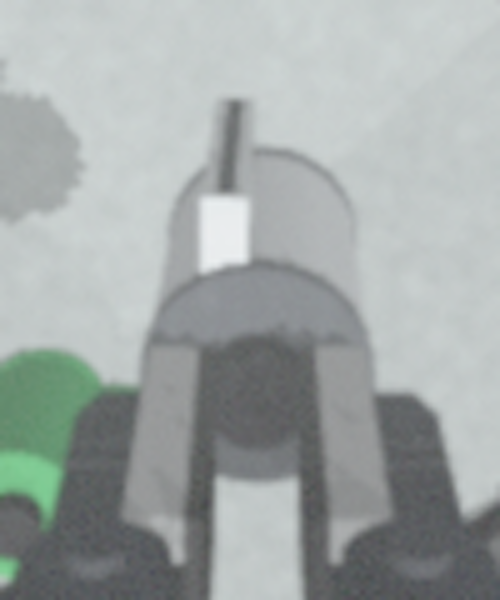

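The brightened crop shows the cassette held upright in the hand. The pads appear closed inside the body's outline, around the stub at (260,390), although they reach well below the body's top. It moves with the hand, so I carry it gently to the middle-window well, look again, and release slowly there.

```bash
python3 -m jog '[[0.008,0.015,0,0,10],[0.02,0.042,0,0,10],[0.033,0.068,0,0,10],[0.046,0.094,0,0,10],[0.058,0.12,0,0,10],[0.068,0.138,0,0,10],[0.073,0.149,0,0,10],[0.073,0.149,0,0,10]]' 30
python3 -m jog '[[0,0,0,0,10],[0,0,0,0,10]]' 30
python3 -c "
from h import *
p=wrist();save(p,'w8.png',f=1.4)
for l in ['carrier_middle','cassette']:
    for d in r.pinpoint(p,l)[:2]: print(l,d,at(p,d['uv'],0 if l!='cassette' else 91))
plan([609,-270,63],56)"
```

```text
time: 15.1
tool_pos: [608.1, -268.7, 123.7]
tcp_rot: [180.0, -0.2, 55.7]
ft_force: [-0.6, -0.5, 0.4]
finger_gap: 9.0
time: 15.3
tool_pos: [607.1, -268.4, 122.8]
tcp_rot: [-179.9, -0.1, 55.7]
ft_force: [-0.3, -0.1, -1.4]
finger_gap: 8.5
carrier_middle {'uv': [280.2, 195.0], 'conf': 0.83} [ 603.30903885 -267.6730173     0.        ]
cassette {'uv': [151.0, 114.8], 'conf': 0.95} [ 499.77901195 -290.34982026   91.        ]
cassette {'uv': [280.3, 228.5], 'conf': 0.57} [ 603.25245212 -267.43450281   91.        ]
tcp [ 607.5 -268.7  123.7] rot [180.   -0.2  55.7] j6 -84.1 gap 8.8 t 15.45
shift [-0.0004  0.002   0.0607] turn -0.3 len 0.061
```

View pics/w8.png

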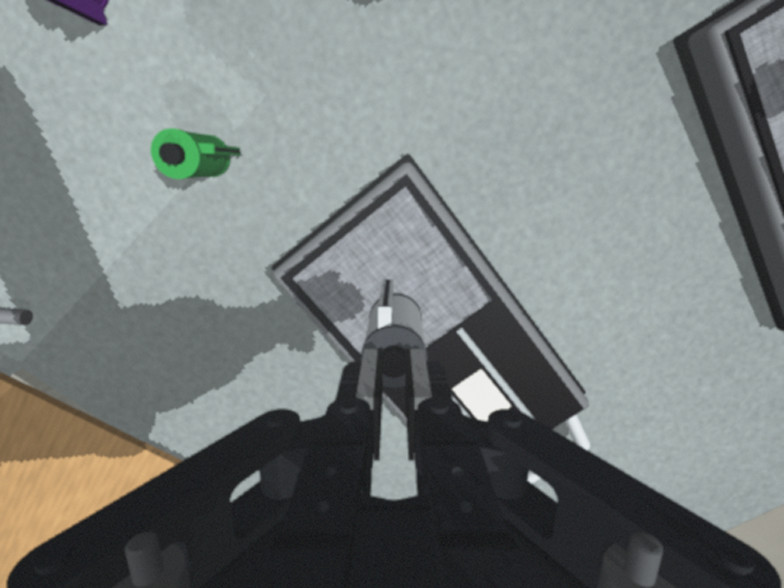

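The wrist picture (1.4x) shows the cassette held over the middle-window well. The floor corners are at (409,190), (294,275) and (492,298).

```bash
python3 -c "
from h import *
p=wrist();f=1.4
c=[at(p,[u/f,v/f],26)[:2] for u,v in [(294,275),(409,190),(492,298)]];print(np.round(c,1).tolist(),(c[0]+c[2])/2,np.linalg.norm(c[0]-c[1]),np.linalg.norm(c[2]-c[1]))
print('win',at(p,[481/f,394/f],29))
t=np.array(r.sense()['tool_pos']);R=Ro.from_euler('xyz',r.sense()['tcp_rot'],degrees=True).as_matrix()
for dz in (-10,-7,-4,0): print(dz,proj(p,t+R[:,2]*dz)*f,proj(p,t+R[:,2]*dz+R[:,0]*12.5)*f)
q=r.snapshot('top')
for l in ['carrier_middle','carrier_small']:
  for d in r.pinpoint(q,l)[:2]:print(l,d,at(q,d['uv'],0))
g=q['image'];save(q,'t3.png',(360,70,450,210),4)
plan([606,-268,63],56)"
```

```text
[[564.8, -316.1], [562.3, -227.7], [648.1, -221.0]] [ 606.46516532 -268.56554191] 88.50413586306918 86.0879707758998
win [ 702.25342724 -261.97338732   29.        ]
-10 [396.01912592 368.38713625] [428.55303799 368.40779141]
-7 [395.98028162 364.77086179] [427.93427428 364.79079978]
-4 [395.94279772 361.28123746] [427.33718312 361.30049541]
0 [395.8948147  356.81417908] [426.57285134 356.83258373]
carrier_middle {'uv': [404.2, 170.5], 'conf': 0.82} [ 608.29428852 -266.67206203    0.        ]
carrier_middle {'uv': [144.0, 238.7], 'conf': 0.45} [461.71896443 235.12421193   0.        ]
carrier_small {'uv': [143.1, 148.1], 'conf': 0.56} [639.67612905 247.43149651   0.        ]
tcp [ 608.  -268.8  124. ] rot [180.   -0.2  55.7] j6 -84.1 gap 8.9 t 15.65
shift [-0.0006 -0.0021  0.061 ] turn -0.3 len 0.061
```

```bash
python3 -m jog '[[0,0.002,0.015,0,10],[0,0.002,0.03,0,10],[0,0.002,0.042,0,10],[0,0.002,0.05,0,10],[0,0.002,0.055,0,10],[0,0.002,0.057,0,10],[0,0.002,0.057,0,10]]' 30
python3 -m jog '[[0,0,0.001,0,10],[0,0,0.002,0,10],[0,0,0.002,0,10],[0,0,0.002,0,10]]' 30
python3 -m jog '[[0,0,0.001,0,10],[0,0,0.0015,0,10],[0,0,0.0015,0,10]]' 30
```

```text
time: 16.35
tool_pos: [609.8, -269.8, 66.9]
tcp_rot: [180.0, -0.2, 55.7]
ft_force: [0.9, 1.0, -0.4]
finger_gap: 8.9
time: 16.75
tool_pos: [609.9, -269.9, 65.1]
tcp_rot: [179.9, -0.2, 55.7]
ft_force: [0.2, 0.1, -0.3]
finger_gap: 8.7
time: 17.05
tool_pos: [609.8, -269.8, 63.5]
tcp_rot: [180.0, -0.2, 55.7]
ft_force: [0.1, 0.8, -0.5]
finger_gap: 9.1
```

```bash
python3 -m jog '[[0,0,0.001,0,10],[0,0,0.0015,0,10],[0,0,0.0015,0,10]]' 30
python3 -m jog '[[0,0,0.001,0,10],[0,0,0.0015,0,10],[0,0,0.0015,0,10]]' 30
```

```text
time: 17.35
tool_pos: [610.1, -269.9, 62.3]
tcp_rot: [179.9, -0.2, 55.7]
ft_force: [-0.2, 0.2, 1.6]
finger_gap: 9.2
time: 17.65
tool_pos: [610.9, -270.2, 62.2]
tcp_rot: [179.8, -0.2, 55.7]
ft_force: [0.2, 0.7, 7.1]
finger_gap: 8.9
```

```bash
python3 -m jog '[[0,0,-0.001,0,11],[0,0,-0.001,0,13],[0,0,-0.001,0,16],[0,0,-0.001,0,19],[0,0,-0.001,0,23],[0,0,-0.001,0,27],[0,0,-0.001,0,31],[0,0,-0.001,0,34]]' 20
python3 -c "
from h import *
p=wrist();im=p['image'].astype(float);im=255*(im/255)**0.6;p['image']=im.astype(np.uint8)
save(p,'w9.png',(200,120,360,300),3)
for d in r.pinpoint(p,'cassette')[:2]: print(d,at(p,d['uv'],26))
plan([609,-270,63],56)"
```

```text
time: 18.45
tool_pos: [610.9, -270.2, 63.2]
tcp_rot: [179.8, -0.2, 55.7]
ft_force: [-0.2, 0.3, -0.1]
finger_gap: 29.1
{'uv': [281.2, 231.7], 'conf': 0.64} [ 611.21834843 -271.28307594   26.        ]
{'uv': [113.7, 102.4], 'conf': 0.56} [ 484.4249407  -307.77072406   26.        ]
tcp [ 610.9 -270.2   63.2] rot [179.8  -0.2  55.7] j6 -84.1 gap 29.2 t 18.55
shift [-0.0009 -0.0017  0.0002] turn -0.3 len 0.002
```

View pics/w9.png

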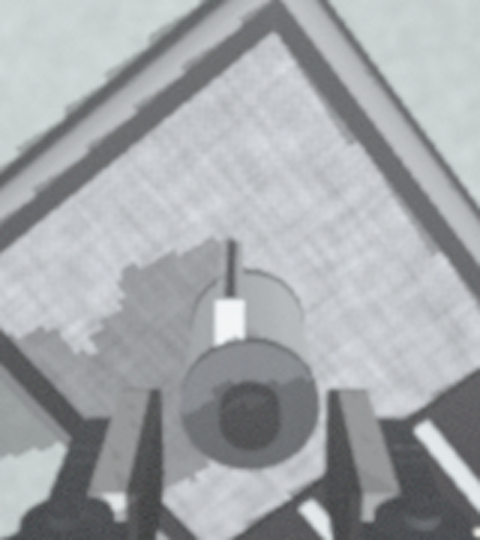

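The crop shows the cassette standing upright and free between the opened pads: top at (249,402), lip at (229,320).

```bash
python3 -m jog '[[0,0,0,0,60],[0,0,0,0,80],[0,0,0,0,100],[0,0,0,0,100],[0,0,0,0,100],[0,0,0,0,100]]' 30
python3 -m jog '[[0,0,-0.02,0,100],[0,0,-0.05,0,100],[0,0,-0.1,0,100],[0,0,-0.13,0,100],[0,0,-0.13,0,100],[0,0,-0.13,0,100]]' 30
python3 -c "
from h import *
p=wrist();save(p,'w10.png',(180,90,380,280),3)
for l in ['carrier_middle','cassette']:
    for d in r.pinpoint(p,l)[:2]: print(l,d,at(p,d['uv'],0 if l!='cassette' else 26))
plan([606,-268,63],56)"
```

```text
time: 19.15
tool_pos: [610.9, -270.2, 63.2]
tcp_rot: [179.8, -0.2, 55.7]
ft_force: [0.3, -0.4, -0.4]
finger_gap: 85.4
time: 19.75
tool_pos: [611.0, -270.7, 194.6]
tcp_rot: [179.7, -0.2, 55.7]
ft_force: [-0.4, 1.4, -1.0]
finger_gap: 85.0
carrier_middle {'uv': [280.7, 176.0], 'conf': 0.69} [ 604.63378281 -267.32078905    0.        ]
cassette {'uv': [107.7, 13.7], 'conf': 0.59} [ 379.93940101 -312.05744693   26.        ]
cassette {'uv': [283.0, 185.4], 'conf': 0.58} [ 610.61647625 -268.33973988   26.        ]
tcp [ 609.4 -269.8  191. ] rot [180.   -0.2  55.7] j6 -84.1 gap 85.4 t 19.9
shift [-0.0008 -0.0038  0.128 ] turn -0.3 len 0.128
```

View pics/w10.png

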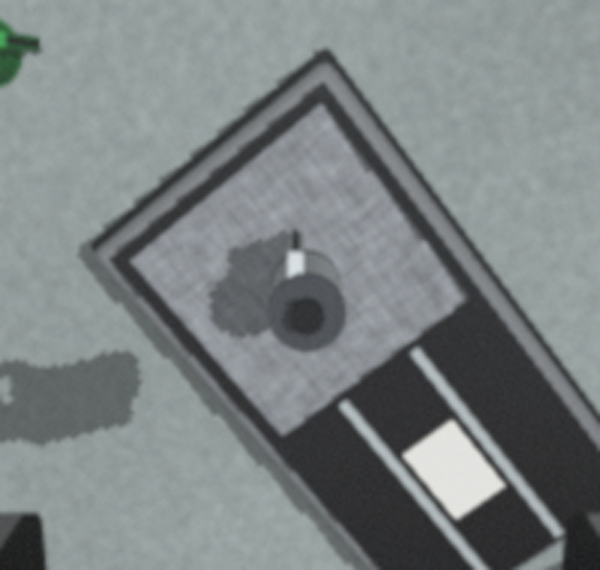

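```bash
python3 -c "
from h import *
p=wrist();g=lambda u,v,z:at(p,[180+u/3,90+v/3],z)[:2]
c=[g(u,v,26) for u,v in [(324,107),(131,262),(284,436),(466,298)]];print(np.round(c,1).tolist(),np.mean(c,0))
print('win',g(454,469,29),'cass',g(307,312,70),g(304,317,76))
from scipy.optimize import brentq
plan([465,237,215],90)"
```

```text
[[557.8, -226.6], [563.4, -315.1], [651.1, -307.9], [643.8, -221.1]] [ 604.0403935  -267.68117719]
win [ 698.78548185 -260.34780301] cass [ 605.70611635 -266.5847423 ] [ 605.22813379 -267.44220702]
tcp [ 609.4 -269.8  190.9] rot [-180.    -0.2   55.7] j6 -84.1 gap 85.5 t 19.95
shift [ 0.3376 -0.4046 -0.023 ] turn -34.3 len 0.527
```

The cassette measures (605.5,-267) against a well centre of (604,-268) in the same picture, so it is centred within 2 mm. Next is the cartridge.

```bash
python3 -m jog '[[0.236,-0.283,-0.025,-57,100],[0.236,-0.283,-0.025,-57,100],[0.236,-0.283,-0.025,-57,100],[0.236,-0.283,-0.025,-57,100],[0.236,-0.283,-0.025,-57,100],[0.236,-0.283,-0.025,-57,100],[0.236,-0.283,-0.025,-57,100],[0.236,-0.283,-0.025,-57,100]]' 30
python3 -c "
from h import *
plan([465,237,200],113)"
```

```text
time: 20.75
tool_pos: [506.4, 88.2, 215.8]
tcp_rot: [179.9, -0.2, 113.1]
ft_force: [-0.7, -0.8, -0.2]
finger_gap: 85.6
tcp [506.4  88.2 215.8] rot [179.9  -0.2 113.1] j6 -109.1 gap 85.6 t 20.75
shift [0.153  0.0203 0.0163] turn 0.1 len 0.155
```

```bash
python3 -m jog '[[0.04,0.005,0.004,0,100],[0.08,0.01,0.008,0,100],[0.12,0.016,0.012,0,100],[0.145,0.019,0.016,0,100],[0.153,0.02,0.016,0,100],[0.153,0.02,0.016,0,100],[0.153,0.02,0.016,0,100]]' 30
python3 -c "
from h import *
p=wrist();save(p,'w11.png',(160,80,400,290),3)
for d in r.pinpoint(p,'cartridge')[:2]: print(d,at(p,d['uv'],0))
plan([465,237,150],113)"
```

```text
time: 21.45
tool_pos: [464.9, 236.0, 200.0]
tcp_rot: [180.0, -0.2, 113.1]
ft_force: [0.7, -0.7, 0.3]
finger_gap: 84.8
{'uv': [279.9, 184.4], 'conf': 0.88} [467.34178854 234.47797933   0.        ]
tcp [465.3 235.7 200.4] rot [179.9  -0.2 113. ] j6 -91.9 gap 85.4 t 21.55
shift [0.0012 0.0002 0.0504] turn 0.0 len 0.05
```

View pics/w11.png

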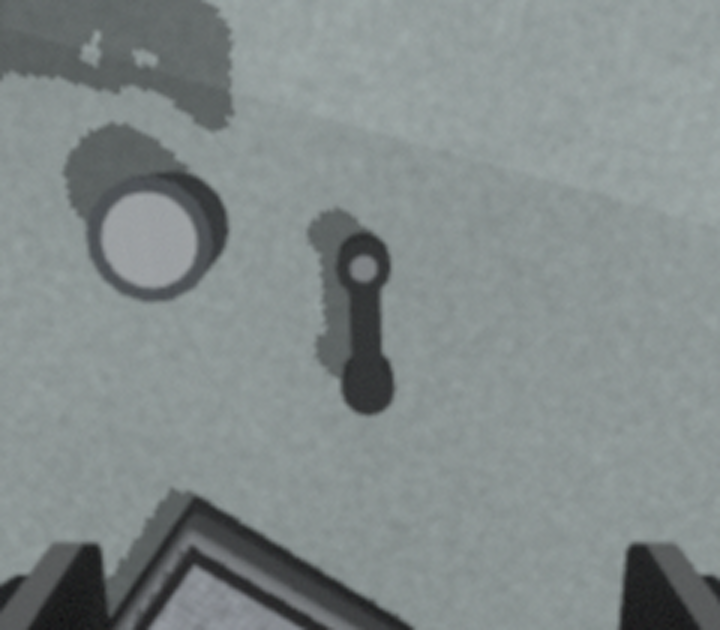

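The crop shows the cartridge with barrel tops at (363,263) and (368,385). The loupe is close on the left at (150,240), so I will open the jaws only partly there. The pads also look shorter than described: the cassette was held by its stub with the TCP at 36. I check that before going down.

```bash
python3 -c "
from h import *
print('nose',r.nose_length)
p=wrist();g=lambda u,v,z:at(p,[160+u/3,80+v/3],z)[:2]
a=g(363,262,26);b=g(368,386,26);print('barrels',a,b,np.hypot(*(a-b)),'mid',(a+b)/2,'bridge mid',g(366,320,25),'ang',np.degrees(np.arctan2(*(a-b)[::-1]))%180)
print('loupe',g(150,240,46))
C=np.linalg.inv(np.array(p['tool_from_camera']));K=p['K']
for dz in (22,9,0,-10,-20):
  o=[]
  for y in (-11,0,11):
    q=K@(C@[42.5,y,dz,1])[:3];o.append(np.round(q[:2]/q[2]).tolist())
  print(dz,o)
plan([*((a+b)/2),60],113)"
```

```text
nose 22.0
barrels [444.21112735 225.66328581] [487.86626955 246.32361213] 48.29721030926672 mid [466.03869845 235.99344897] bridge mid [464.2775513  235.43331366] ang 25.326421880608393
loupe [463.08047716 153.45541783]
22 [[350.0, 225.0], [349.0, 241.0], [348.0, 257.0]]
9 [[355.0, 233.0], [354.0, 250.0], [353.0, 266.0]]
0 [[359.0, 239.0], [358.0, 257.0], [356.0, 274.0]]
-10 [[364.0, 246.0], [362.0, 265.0], [361.0, 283.0]]
-20 [[369.0, 255.0], [368.0, 275.0], [366.0, 293.0]]
tcp [465.3 235.7 200.5] rot [179.9  -0.2 113. ] j6 -91.9 gap 85.5 t 21.6
shift [-0.0004  0.0006  0.1405] turn 0.0 len 0.14
```

The visible pad ends sit about 30 mm farther back than nominal, and that agrees with the stub grip. So I go lower than the nominal numbers for the cartridge, creeping down and checking force, with the jaws at 45 %.

```bash
python3 -m jog '[[0,0,0.04,-2.3,45],[0,0,0.08,-2.3,45],[0,0,0.12,-2.3,45],[0,0,0.15,-2.3,45],[0,0,0.165,-2.3,45],[0,0,0.17,-2.3,45],[0,0,0.17,-2.3,45]]' 30
python3 -m jog '[[0,0,0.002,0,45],[0,0,0.004,0,45],[0,0,0.004,0,45],[0,0,0.004,0,45]]' 30
python3 -c "
from h import *
p=wrist();im=p['image'].astype(float);im=255*(im/255)**0.5;p['image']=im.astype(np.uint8)
save(p,'w12.png',(190,150,370,310),4);plan([465.7,235.9,0],115.3)"
```

```text
time: 22.3
tool_pos: [465.8, 236.1, 30.9]
tcp_rot: [179.9, -0.2, 115.3]
ft_force: [1.1, -0.0, 0.4]
finger_gap: 38.4
time: 22.7
tool_pos: [466.2, 236.3, 27.6]
tcp_rot: [179.8, -0.2, 115.3]
ft_force: [-0.4, -0.7, 0.2]
finger_gap: 38.0
tcp [466.2 236.2  27.4] rot [179.9  -0.2 115.3] j6 -94.2 gap 38.5 t 22.75
shift [-0.0002 -0.0006  0.0274] turn -0.0 len 0.027
```

View pics/w12.png

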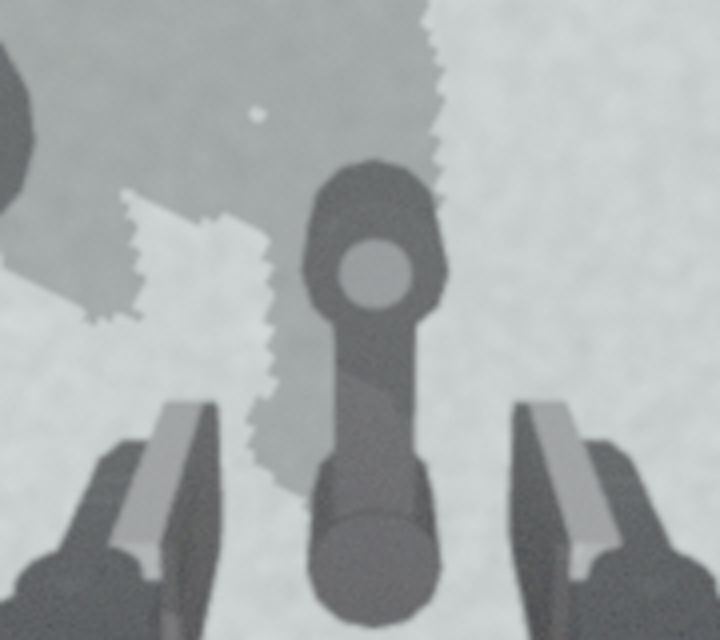

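The crop confirms it: the pad ends at (218,402) and (512,402) scale to about 17 mm above the bridge top, with the bridge centred between them. I measure once more and then go down.

```bash
python3 -c "
from h import *
p=wrist();g=lambda u,v,z:at(p,[190+u/4,150+v/4],z)[:2]
a=g(375,273,26);b=g(374,570,26);m=(a+b)/2;print(a,b,np.hypot(*(a-b)),m,np.degrees(np.arctan2(*(a-b)[::-1]))%180);plan([*m,-1],115.3)"
python3 -m jog '[[0,0,0.003,0,45],[0,0,0.006,0,45],[0,0,0.008,0,45],[0,0,0.008,0,45]]' 30
```

```text
[445.44544976 226.64315466] [488.13762709 246.78632211] 47.205605599957 [466.79153843 236.71473839] 25.259034130906514
tcp [466.  236.2  27.3] rot [179.9  -0.2 115.3] j6 -94.2 gap 38.4 t 22.8
shift [0.0001 0.0008 0.0283] turn -0.0 len 0.028
time: 23.2
tool_pos: [465.6, 236.1, 18.7]
tcp_rot: [179.9, -0.2, 115.3]
ft_force: [-0.2, 0.6, -0.0]
finger_gap: 38.5
```

```bash
python3 -m jog '[[0,0.0005,0.004,0,45],[0,0.001,0.008,0,45],[0,0.001,0.01,0,45],[0,0.001,0.01,0,45]]' 30
python3 -m jog '[[0,0,0.003,0,45],[0,0,0.006,0,45],[0,0,0.008,0,45],[0,0,0.008,0,45]]' 30
```

```text
time: 23.6
tool_pos: [466.0, 236.4, 8.0]
tcp_rot: [180.0, -0.2, 115.3]
ft_force: [0.7, 0.1, -0.3]
finger_gap: 38.3
time: 24.0
tool_pos: [465.7, 236.2, -0.4]
tcp_rot: [-180.0, -0.2, 115.3]
ft_force: [-0.3, -0.0, 0.5]
finger_gap: 38.4
```

```bash
python3 -m jog '[[0,0,0,0,30],[0,0,0,0,20],[0,0,0,0,12],[0,0,0,0,8],[0,0,0,0,5],[0,0,0,0,5],[0,0,0,0,5]]' 30
```

```text
time: 24.7
tool_pos: [465.9, 236.3, -0.2]
tcp_rot: [-180.0, -0.2, 115.3]
ft_force: [0.6, -0.2, 3.4]
finger_gap: 10.7
```

```bash
python3 -m jog '[[0,0,-0.02,0,5],[0,0,-0.05,0,5],[0,0,-0.08,0,5],[0,0,-0.095,0,5],[0,0,-0.095,0,5]]' 30
python3 -c "
from h import *
p=wrist();q=r.snapshot('top')
for P,n in ((p,'w'),(q,'t')):
  for l,z in (('cartridge',95),('carrier_small',0)):
    for d in r.pinpoint(P,l)[:2]: print(n,l,d,at(P,d['uv'],z))
save(p,'w13.png',f=1);plan([640,248,95],115.3)"
```

```text
time: 25.2
tool_pos: [467.9, 236.8, 97.3]
tcp_rot: [179.7, -0.2, 115.3]
ft_force: [0.1, 0.8, 0.1]
finger_gap: 11.2
w cartridge {'uv': [284.5, 259.7], 'conf': 0.93} [470.27867001 238.67206654  95.        ]
t cartridge {'uv': [129.1, 232.8], 'conf': 0.51} [465.38662753 235.47418033  95.        ]
t carrier_small {'uv': [140.6, 149.2], 'conf': 0.86} [637.33370056 252.19548873   0.        ]
tcp [464.8 235.6  92.9] rot [-179.8   -0.2  115.3] j6 -94.2 gap 11.4 t 25.5
shift [-0.0636  0.1637 -0.0029] turn -0.0 len 0.176
```

```bash
python3 -m jog '[[-0.008,0.02,0,6,5],[-0.02,0.05,0,14,5],[-0.032,0.085,0,22,5],[-0.045,0.118,0,30,5],[-0.056,0.145,0,37,5],[-0.062,0.16,0,39,5],[-0.063,0.164,0,39,5],[-0.063,0.164,0,39,5]]' 30
python3 -m jog '[[0,0,0,0,5],[0,0,0,0,5]]' 30
python3 -c "
from h import *
p=wrist();q=r.snapshot('top')
for P,n in ((p,'w'),(q,'t')):
  for l,z in (('cartridge',92),('carrier_small',0)):
    for d in r.pinpoint(P,l)[:2]: print(n,l,d,at(P,d['uv'],z))
save(p,'w14.png',f=1.4);plan([640,248,95],76)"
```

```text
time: 26.3
tool_pos: [639.4, 248.4, 90.7]
tcp_rot: [-179.6, 0.0, 76.3]
ft_force: [-0.3, 0.3, 0.0]
finger_gap: 11.0
time: 26.5
tool_pos: [638.2, 248.5, 90.2]
tcp_rot: [-179.6, 0.1, 76.4]
ft_force: [-0.2, 0.2, -0.8]
finger_gap: 11.2
w cartridge {'uv': [280.9, 259.0], 'conf': 0.84} [639.35249604 246.87710128  92.        ]
w carrier_small {'uv': [279.8, 210.6], 'conf': 0.91} [638.59392227 245.83875537   0.        ]
t cartridge {'uv': [129.4, 134.5], 'conf': 0.68} [640.6487226  246.88759225  92.        ]
t cartridge {'uv': [266.7, 151.7], 'conf': 0.3} [615.84714971   1.94334508  92.        ]
t carrier_small {'uv': [144.3, 148.8], 'conf': 0.75} [638.33128609 244.99750786   0.        ]
tcp [639.3 248.5  91. ] rot [-179.6    0.    76.4] j6 -59.5 gap 10.9 t 26.8
shift [-0.0003  0.0007 -0.004 ] turn 0.4 len 0.004
```

View pics/w14.png

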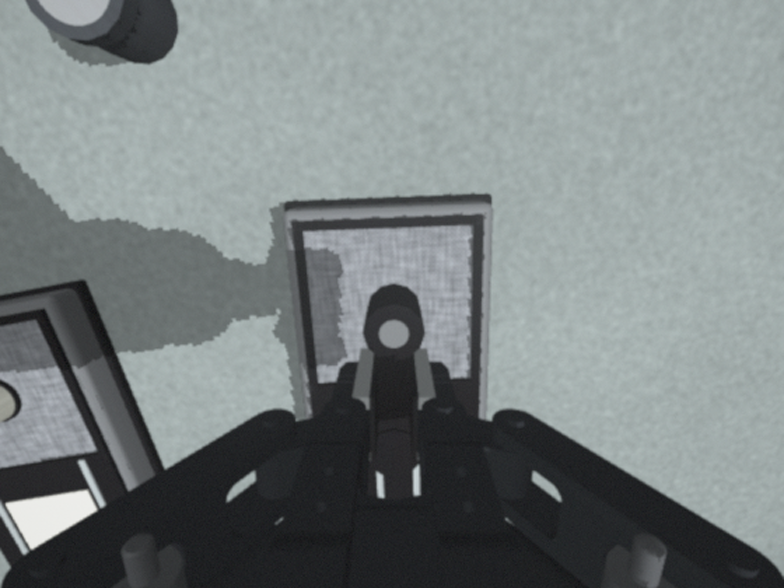

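The wrist picture shows the cartridge held level over the small-window well. The floor corners are at (303,230), (472,227), (469,378) and (316,383). That was my 16th picture, so the remaining checks are numeric.

```bash
python3 -c "
from h import *
p=wrist();f=1.4
c=[at(p,[u/f,v/f],26)[:2] for u,v in [(303,230),(472,227),(469,378),(316,383)]];print(np.round(c,1).tolist(),np.mean(c,0),[np.linalg.norm(c[i]-c[i-1]) for i in range(4)],np.degrees(np.arctan2(*(c[3]-c[0])[::-1])))
print('barrel',at(p,[394/f,333/f],117));plan([639,247,35],76.4)"
```

```text
[[586.4, 210.7], [605.9, 298.0], [693.0, 280.1], [674.9, 191.2]] [640.04128027 244.99418869] [np.float64(90.6781779116134), np.float64(89.39030435097713), np.float64(88.9261762175512), np.float64(90.63314222485837)] -12.40848859870395
barrel [618.2756294 252.5797226 117.       ]
tcp [639.4 248.5  90.9] rot [-179.6    0.    76.4] j6 -59.5 gap 10.8 t 26.85
shift [-0.0015  0.0003  0.0559] turn -0.0 len 0.056
```

```bash
python3 -m jog '[[-0.0015,0,0.015,0,5],[-0.0015,0,0.032,0,5],[-0.0015,0,0.045,0,5],[-0.0015,0,0.054,0,5],[-0.0015,0,0.058,0,5],[-0.0015,0,0.06,0,5],[-0.0015,0,0.06,0,5]]' 30
python3 -m jog '[[0,0,0.001,0,5],[0,0,0.002,0,5],[0,0,0.002,0,5],[0,0,0.002,0,5]]' 30
python3 -m jog '[[0,0,0.001,0,5],[0,0,0.0015,0,5],[0,0,0.0015,0,5]]' 30
```

```text
time: 27.55
tool_pos: [638.8, 247.2, 31.0]
tcp_rot: [-179.6, 0.0, 76.4]
ft_force: [-0.5, 0.8, -0.5]
finger_gap: 11.2
time: 27.95
tool_pos: [639.0, 247.2, 29.3]
tcp_rot: [-179.7, -0.0, 76.4]
ft_force: [-0.2, 0.3, -0.3]
finger_gap: 11.3
time: 28.25
tool_pos: [638.8, 247.2, 27.6]
tcp_rot: [-179.7, 0.0, 76.4]
ft_force: [0.1, -0.4, -0.2]
finger_gap: 11.2
```

```bash
python3 -m jog '[[0,0,0.001,0,5],[0,0,0.0015,0,5],[0,0,0.0015,0,5]]' 30
python3 -m jog '[[0,0,0.001,0,5],[0,0,0.001,0,5],[0,0,0.001,0,5]]' 30
```

```text
time: 28.55
tool_pos: [638.8, 247.2, 26.0]
tcp_rot: [-179.7, 0.0, 76.4]
ft_force: [0.5, 0.2, -0.9]
finger_gap: 11.4
time: 28.85
tool_pos: [638.9, 247.3, 25.9]
tcp_rot: [-179.7, -0.0, 76.4]
ft_force: [-2.4, -1.0, 4.7]
finger_gap: 10.9
```

Contact. Open gently, rise and check all three with the networks.

```bash
python3 -m jog '[[0,0,-0.0005,0,15],[0,0,-0.0005,0,18],[0,0,-0.0005,0,24],[0,0,-0.0005,0,32],[0,0,-0.0005,0,45],[0,0,-0.0005,0,60],[0,0,-0.0005,0,60]]' 20
python3 -m jog '[[0,0,-0.02,0,60],[0,0,-0.06,0,60],[0,0,-0.11,0,60],[0,0,-0.16,0,60],[0,0,-0.17,0,60],[0,0,-0.17,0,60],[0,0,-0.17,0,60]]' 20
python3 -c "
from h import *
p=wrist();t=r.snapshot('top');s=r.snapshot('scene')
for P,n in ((p,'w'),(t,'t'),(s,'s')):
  for l,z in (('cartridge',26),('carrier_small',0),('cassette',26),('carrier_middle',0),('roll',26),('carrier_large',0),('tub_a',0),('loupe',0)):
    if n=='w' and 'c' not in l: continue
    print(n,l,[(round(d['conf'],2),np.round(at(P,d['uv'],z)[:2]).tolist()) for d in r.pinpoint(P,l)[:5]],[np.round(d['bbox']).tolist() for d in r.search_frame(P,l)[:2]] if l in('roll','cassette','cartridge') else '')
# dark blob in the well (barrels) from wrist
im=p['image'].mean(2);print(r.sense()['tool_pos'])
c0=np.array([640,245.]);pts=[]
for x in range(-42,43,2):
  row=''
  for y in range(-42,43,2):
    u=proj(p,[*(c0+[x,y]),50]).round().astype(int);row+='#' if im[u[1],u[0]]<60 else '.'
  print(row)
"
```

```text
time: 29.55
tool_pos: [638.9, 247.3, 26.3]
tcp_rot: [-179.7, 0.0, 76.4]
ft_force: [-0.4, -0.5, -1.1]
finger_gap: 51.1
time: 30.25
tool_pos: [639.3, 246.9, 194.8]
tcp_rot: [-179.6, 0.1, 76.4]
ft_force: [0.8, 0.7, -0.2]
finger_gap: 51.4
w cartridge [(0.74, [641.0, 244.0])] [[272.0, 162.0, 292.0, 229.0]]
w carrier_small [(0.9, [642.0, 244.0])] 
w cassette [] []
w carrier_middle [] 
w carrier_large [(0.88, [638.0, 8.0])] 
t cartridge [] [[129.0, 125.0, 147.0, 160.0]]
t carrier_small [(0.97, [638.0, 248.0])] 
t cassette [(0.8, [467.0, -307.0]), (0.73, [364.0, -215.0]), (0.71, [615.0, -265.0]), (0.58, [371.0, -308.0])] [[403.0, 154.0, 419.0, 177.0], [422.0, 230.0, 442.0, 246.0]]
t carrier_middle [(0.72, [609.0, -267.0])] 
t roll [(0.62, [638.0, -0.0])] [[260.0, 132.0, 275.0, 158.0]]
t carrier_large [(0.98, [637.0, 8.0])] 
t tub_a [(0.72, [450.0, 40.0]), (0.71, [454.0, -153.0])] 
t loupe [(0.97, [458.0, 155.0])] 
s cartridge [(0.82, [645.0, 242.0])] [[318.0, 315.0, 352.0, 348.0]]
s carrier_small [(0.88, [638.0, 246.0]), (0.57, [627.0, 1.0])] 
s cassette [(0.64, [372.0, -301.0]), (0.59, [369
[... 1595 characters left out ...]
.............#######...................#
................#######....................
...............#########...................
...............#########...................
..............##########...................
..............##########.................#.
..............#########..................#.
..............#########..................#.
#..............########....................
#####..........#######...................#.
############...#######..................##.
###########...######....................#..
###########...########.................##..
###########...########..##.............##..
##########....#######....######........##..
##########...########....############..#...
```

```bash
python3 -c "
from h import *
print(r.sense()['ft_force'],r.hand_in())"
```

```text
the job is handed in; nothing more can be done
[-0.15451432 -0.29621065 -0.73755675] None
```

I set all three films upright in their wells, in the order roll film, 35 mm cassette, pocket cartridge, and handed the job in at about 31 s of the 99 s allowed.

**Last checks:**

| Film | Carrier | Offset from well centre |
|---|---|---|
| Roll | large | about 2 px off in the wrist picture after release; the final network readings differ by up to about 9 mm |
| Cassette | middle | about 2 mm in the wrist picture; the final network readings differ by about 6 to 10 mm |
| Cartridge | small | about 1 mm in the wrist picture; the scene camera said about 8 mm |

- **Bystanders:** the top camera found both tubs and the loupe within about 7 mm of where it first saw them, which is its usual scatter. In the scene picture the network missed the loupe and also labelled the cartridge as a tub.
- **Forces:** the highest reading I saw was about 10 N, and the wrist read about 0.8 N at hand-in.

**What disagreed:** the fingers looked about 30 mm shorter in the pictures than the given figures. Because of that, the cassette was gripped by its top stub instead of its body. It stayed upright, touched down gently and stood free when I opened the jaws. I allowed for this when gripping the cartridge. I had used all 16 picture views by then, so the cartridge's final placing was checked only by network readings and a pixel map, not by eye.

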